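# Hold a strainer lid at its half-turn bleed position

## Robot

A 6-joint arm with a two-finger parallel gripper is mounted at the origin on the work surface. World frame = base frame: x ahead of the robot, y to its left, z up, the work surface at z = 0. Lengths are in m, angles in degrees, forces in N, time in s.
With the tool pointing down it reaches from about 0.35 to 0.875 m from the base axis. Payload 4.2 kg.
Tool frame: the origin (TCP) lies between the finger pads, 19 mm behind the fingertips; this is the grasp point; z points along the fingers, y is the line along which they close (so a half turn about z gives the same grasp; the last joint's range is limited). The gripper opens to 87 mm and grips with 3 to 60 N. Pads are 19 mm wide; open, the fingers measure 117 mm over their backs; the gripper's body (75 mm by 190 mm) begins 51 mm behind the grasp point.
Start: joints at [-53.652, 22.042, 0.453, 0, -68.411, -14.817], TCP at [0.229, -0.581, 0.241] pointing down, gripper open.
Joint ranges: [-179.83, 179.83], [-69.29, 118.12], [-61.27, 80.66], [-181.25, 117.63], [-171.15, -9.14], [-177.46, 177.46]. Speed limits (degrees/s): [159.86, 159.86, 180, 180, 180, 180].

## Interface

Orientations are given as a 3x3 rotation matrix whose columns are the frame's x, y, z axes.
In Python, from station import sense, cams, r gives the robot as it stands. The module is installed in compiled form; this text tells all that it offers.
- The arm moves only by the tool step_arm, never from a script. Its argument "targets" is text: rows parted by semicolons, each of 4 numbers parted by spaces: the shift along the tool's x, y, z in cm, then the turn about the tool's z in degrees. In form: x y z turn; .... A call has 1 to 12 rows; each row shifts and turns the commanded pose from where the row before left it, along the tool's axes as they then stand; what a row does not reach is not made up. A row lasts 1/12 s, in which the tool goes at most 41.7 mm and 7.16 degrees, less where a joint would pass 70% of its speed; a pose out of reach is approached as far as the arm can. A call with a gripper value outside its range is refused whole. "claw" is the finger opening in cm, from 0 to 8.7, set as the call begins (left out, the last holds). The fingers move at their own pace and stop on an object; the grip force is fixed at half the most. Time passes only in rows, so rows that do not move let the fingers close. It gives the time, the measured TCP pose, the force, the opening and the grip force at its end, in the units of the state.
- sense(): the state, without advancing time (a new reading comes with each control period).
- cams.capture(name): name is "side" or "top"; returns a dict with "frame" (400x640x3 uint8, blue, green, red), "vertical_fov" (degrees; the focal length in pixels is half the picture's height over the tangent of half this angle, whatever the lens; pixels are square), "cx", "cy" (the principal point, pixels), "eye" and "rotation" of the camera in the world. Camera axes: x right, y down, z forward; pixel columns grow to the right and rows downward; lengths in m; the calibration is good to about 2 mm. A picture is of the moment at which its call begins. There is no depth.
- r.finish_job(): hands the job in; it is judged then, once.
The state is a dict: "time_s": time; "joints": joint angles; "joint_velocities": joint speeds; "effort": joint torques, N m; "tcp_pos": TCP position; "ee_rot": TCP orientation; "wrist_force": force on the tool from outside, world axes, zero at the start; "moment": the same for the moment, N m; "gripper_width": opening from 0.0 (shut) to 1.0 (fully open); "gripper_force": force on a finger pad.
Only numpy, scipy, OpenCV 4.12 (cv2) and the standard library are available. Lean on these libraries where they do the work, as an engineer would, in place of code of your own. Each camera call takes 0.05 s, during which the arm holds its last target. There are 200 camera calls.

## Task

Fit the loose bayonet lid into the strainer pot: pass its two lugs down through the two slots in the mouth, push it all the way down against the spring inside, and turn it clockwise (seen from above) half of the way to its lock, until its bar handle points at the two pips on the pot's rim; never let it go on round into the lock, where it would click home. That is the bleed position and only a hand keeps the lid there, so finish while still gripping the lid by its bar, pressed fully down at the pips, and leave everything else on the bench where it is.

Things in the scene. Friction and masses are not known exactly. Their poses are not given: they have to be found in the camera images.
- lid: Loose aluminium bayonet lid, 190 to 310 g, upright on the bench. Round plug, 59 mm across, 32 mm tall, 2.5 mm chamfer at the foot; two lugs and, on top, a bar handle, all in line along its own x. Origin: centre of the underside; z up. Half a turn about z leaves it the same.
- lid_grip (a point): Point on the lid's axis in its bar handle, 54 mm above the lid's underside, a good TCP height. The bar is 58 mm long (own x), 18 mm wide (own y), and stands 32 to 66 mm above the underside: grip it across its width from above.
- lid_lug (a point): Outer end of the lug on the lid's own +x side: 40 mm from the axis, 6.5 mm above the underside. Both lugs (+x and -x) are 14 mm wide and lie 3 to 10 mm above the underside.
- pot: Grey cast strainer pot fixed to the bench, 100 mm tall, 100 mm across (foot 116), two low pipe ports along own +y and -y reaching 72 mm from the axis. Slots of the mouth at own +x and -x. Origin: centre of its underside, on the bench; z up. Half a turn about z leaves it the same.
- pot_mouth (a point): Centre of the mouth, at the top of the rim, 100 mm above the bench: a 64 mm hole in an 8 mm thick steel plate, with slots at the pot's own +x and -x, 42 mm from the axis, 19 mm wide at the hole and wider outwards. Free play: about 2.3 mm each side of a lug, 2.5 mm round the plug.
- pot_seat (a point): On the pot's axis, 80 mm up: floor of the track under the plate (12 mm high). Fully down, the lugs stand on it: lid's origin 77 mm above the pot's; it turns only below 82 mm. Clockwise from above (+x towards -y): 45 degrees is half-way, at about 88 it clicks up into the lock notch, 91 is a dead stop. Turning counter-clockwise is blocked.
- pot_pip (a point): Top of one of two steel half-way pips, 8 mm across, outside the rim, 54 mm from the axis, 105 mm above the bench: 45 degrees clockwise from the pot's own +x; the other lies across the pot from it. The bar points at both pips at half-way.
- follower (a joint): Round spring plate, 52 mm across, in the middle of the pot, its top 89 mm above the bench; value: m pushed down (0 free, 0.012 with the lid fully down). Pushes the lid up with about 5 N at first, 10 N fully down. Let go, a lid rises: unturned to 89 mm (its origin), half turned by 5 mm, up against the plate.
- wrench: Bystander: open wrench, 170 mm long, lying along its own x; origin under its middle.
- bearing: Bystander: steel bearing ring, 48 mm across, 15 mm tall; origin at the centre of its underside.
- bolt: Bystander: hex bolt lying along its own x, 66 mm long, 19 mm high at the head; origin on the bench under its middle.
- coupling: Bystander: dark steel shaft coupling, 48 mm across, 40 mm tall; origin at the centre of its underside.
- can: Bystander: white spray can, 54 mm across, 150 mm tall; origin at the centre of its underside.
- jar: Bystander: white screw-top jar, 64 mm across, 85 mm tall; origin at the centre of its underside.
- tray: Bystander: small blue bin with screws, 120 x 90 x 50 mm; origin at the centre of its underside.
There are look-alikes about, which are no part of the job. What is shaped like the lid but orange or red is not meant.

How it is judged:
By the outcome, as a careful person would: the job done as asked, in the order asked, and still so for the second after the job is handed in, while the arm keeps its last pose, push and grip.
It also fails if it takes over 40 s, if anything falls off the work surface, if the arm or the gripper's body presses on something with over 40 N, if the wrist force passes 120 N, or if a joint passes its speed limit or range.

## Working session

There is one attempt and no reset: what is moved stays moved. The work goes in short steps, Python scripts to look and compute and a tool call to move; the robot and the scene stay as the last step left them, time stands still between calls to the robot, and variables do not carry over. Pictures are saved under pics/ and viewed, at most 10 in all, crops included, and the job is handed in when it is done.

Besides the shell and the picture viewer there is one more tool, called after "Call:" in YAML: its name, and indented under it one key for each argument. step_arm: Moves the arm, as the interface text tells. Its arguments: {"type":"object","properties":{"targets":{"type":"string"},"claw":{"type":"number"}},"required":["targets"]}

```bash
mkdir -p pics; cat > h.py <<'E'
import numpy as np, cv2
from station import sense, cams, r
def cap(n,f=None):
    c=cams.capture(n)
    if f: cv2.imwrite('pics/'+f,c['frame'])
    return c
def fpx(c): return c['frame'].shape[0]/2/np.tan(np.radians(c['vertical_fov'])/2)
def cast(c,u,v,z):
    d=np.array(c['rotation'])@np.array([(u-c['cx'])/fpx(c),(v-c['cy'])/fpx(c),1.]); e=np.array(c['eye'])
    return e+d*(z-e[2])/d[2]
def proj(c,p):
    q=np.array(c['rotation']).T@(np.array(p)-np.array(c['eye'])); return q[:2]/q[2]*fpx(c)+[c['cx'],c['cy']]
E
python3 - <<'E'
from h import *
for n in('top','side'):
    c=cap(n,n+'1.png');print(n,c['eye'],np.round(c['rotation'],3).tolist(),fpx(c),c['cx'],c['cy'])
s=sense();print(s['time_s'],np.round(s['ee_rot'],3).tolist(),s['tcp_pos'])
E
```

```text
top [ 0.3334818  -0.00267844  1.47054567] [[-0.013, -0.987, 0.161], [-1.0, 0.015, 0.011], [-0.013, -0.161, -0.987]] 441.6139304232983 329.68298338053825 192.44947292877205
side [0.36400016 0.86159322 0.90900726] [[-0.98, -0.132, 0.151], [-0.2, 0.682, -0.703], [-0.011, -0.719, -0.695]] 435.3114007554999 322.00973288301157 204.31273618223523
0.1 [[-0.93, -0.367, -0.001], [-0.367, 0.93, 0.002], [0.0, 0.002, -1.0]] [ 0.22921762 -0.58092346  0.2402935 ]
```

View pics/top1.png

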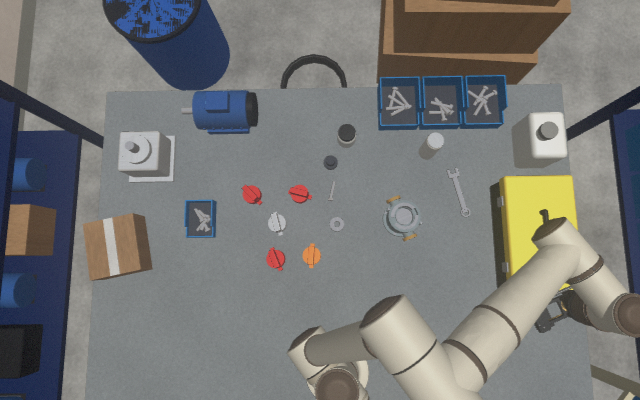

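View pics/side1.png

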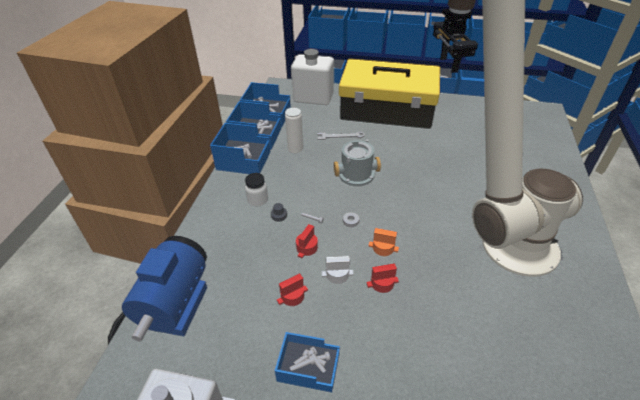

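The top view shows the grey lid at about (277,223), among the red and orange look-alikes, and the pot at about (403,218). The side view has them at (338,268) and (358,160). Next I'll zoom in on both.

```bash
python3 - <<'E'
from h import *
t=cv2.imread('pics/top1.png');s=cv2.imread('pics/side1.png')
def z(i,u,v,h,k): return cv2.resize(i[v-h:v+h,u-h:u+h],None,fx=k,fy=k,interpolation=cv2.INTER_CUBIC)
a=np.hstack([z(t,277,223,24,8),z(t,403,218,24,8)])
b=np.hstack([z(s,338,268,24,8),z(s,358,160,24,8)])
cv2.imwrite('pics/z1.png',np.vstack([a,b])[:, :])
print(a.shape)
E
python3 -c "
import cv2;i=cv2.imread('pics/z1.png');cv2.imwrite('pics/z1s.png',cv2.resize(i,(600,600),interpolation=cv2.INTER_AREA))"
```

```text
(384, 768, 3)
```

View pics/z1s.png

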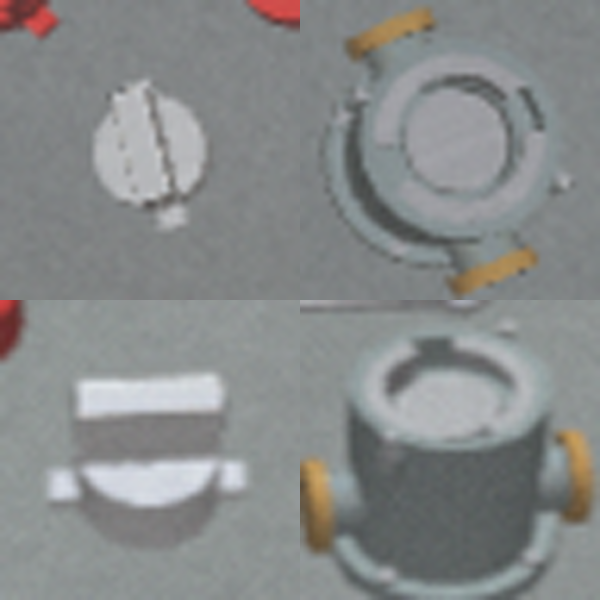

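The zoom shows, in the top view, the lid's bar top centred near tile (140,143). The pot's pips are at (361,95) and (563,182), its slots along the up-right diagonal, and the ports at (390,33) and (492,272). I'll convert these to positions now.

```bash
cat >> h.py <<'E'
def ang(p,q): return np.degrees(np.arctan2(q[1]-p[1],q[0]-p[0]))
E
python3 - <<'E'
from h import *
k=6.25
T=cap('top');S=cap('side')
t=lambda x,y,z,o=(253,199):cast(T,o[0]+x/k-.5,o[1]+y/k-.5,z)
s=lambda x,y,z,o=(314,244):cast(S,o[0]+x/k-.5,o[1]+y/k-.5,z)
P=(379,194);Q=(334,136)
# lid bar side view top corners
c=[s(x,y-300,.066) for x,y in((78,380),(222,375),(222,408),(80,417))]
print('bar side',np.mean(c,0),ang(c[0],c[1]),ang(c[3],c[2]),np.linalg.norm(c[1]-c[0]))
l=[s(x,y-300,.010) for x,y in((50,485),(245,473))];print('lugs side',np.mean(l,0),ang(*l),np.linalg.norm(l[1]-l[0]))
print('bar top',t(141,143,.066),ang(t(130,90,.066),t(153,200,.066)))
print('plug top',t(150,150,.032))
a,b=t(61,95,.105,P),t(263,182,.105,P);print('pips top',(a+b)/2,ang(a,b),np.linalg.norm(a-b))
a,b=t(90,33,.04,P),t(192,272,.04,P);print('ports top ang',ang(a,b),np.linalg.norm(a-b),(a+b)/2)
print('mouth top hole',t(157,138,.1,P))
print('mouth side outer',s(450-300,391-300,.1,Q))
for n,C in(('T',T),('S',S)):
    h=cv2.cvtColor(C['frame'],cv2.COLOR_BGR2HSV);m=cv2.inRange(h,(12,90,80),(28,255,255))
    _,_,st,ce=cv2.connectedComponentsWithStats(m)
    print(n,[(st[i,4],np.round(ce[i],2)) for i in range(1,len(st)) if 15<st[i,4]<300 ])
E
```

```text
bar side [0.4711145  0.18986538 0.066     ] -166.38994658399736 -164.33841927221795 0.057267199131798244
lugs side [0.471716  0.1886947 0.01     ] -164.5444004592173 0.08014924153459008
bar top [0.47194979 0.18860047 0.066     ] -167.8527434021525
plug top [0.47156256 0.18848878 0.032     ]
pips top [ 0.48024426 -0.2180722   0.105     ] -114.50186657554255 0.10793884353016552
ports top ang -159.0335372484869 0.1341449505898286 [ 0.48046963 -0.21713586  0.04      ]
mouth top hole [ 0.48099923 -0.21653684  0.1       ]
mouth side outer [ 0.48122058 -0.21307162  0.1       ]
T [(np.int32(24), array([418.46,  21.42])), (np.int32(18), array([442.56,  31.11])), (np.int32(21), array([521.33,  39.67])), (np.int32(36), array([392.94, 198.53])), (np.int32(36), array([409.72, 236.81])), (np.int32(284), array([311.17, 255.13])), (np.int32(40), array([564.22, 285.82])), (np.int32(17), array([563.71, 307.24]))]
S [(np.int32(29), array([176.03,  32.03])), (np.int32(39), array([378.08, 163.23])), (np.int32(54), array([336.11, 168.13]))]
```

Call:
step_arm:
  targets: "-2.1 3.3 0 6.5; -2.1 3.3 0 0; -2.1 3.3 0 0; -2.1 3.3 0 0; -2.1 3.3 0 0; -2.1 3.3 0 0; -2.1 3.3 0 0; -2.1 3.3 0 0; -2.1 3.3 0 0; -2.1 3.3 0 0; -2.1 3.3 0 0; -2.1 3.3 0 0"
  claw: 5.5

```text
time_s: 1.2
tcp_pos: [0.3657, -0.1306, 0.2415]
ee_rot: [[-0.966, -0.259, 0.001], [-0.259, 0.966, 0.0], [-0.001, -0.0, -1.0]]
wrist_force: [-0.0, -0.6, 0.8]
gripper_width: 0.638
gripper_force: 0.0
```

Call:
step_arm:
  targets: "-2.1 3.3 0 0; -2.1 3.3 0 0; -2.1 3.3 0 0; -2.1 3.3 0 0; -2.1 3.3 0 0; -2.1 3.3 0 0; -2.1 3.3 0 0; -1.5 2.5 0 0; 0 0 0 0; 0 0 0 0"

```text
time_s: 2.03
tcp_pos: [0.4558, 0.158, 0.2406]
ee_rot: [[-0.965, -0.262, -0.001], [-0.262, 0.965, -0.001], [0.001, -0.0, -1.0]]
wrist_force: [-0.3, 0.1, -0.2]
gripper_width: 0.633
gripper_force: 0.0
```

```bash
cat >> h.py <<'E'
def go(p,bar):
    s=sense();R=np.array(s['ee_rot']);d=np.array(p)-s['tcp_pos']
    y=np.degrees(np.arctan2(R[1,1],R[0,1])); turn=-((bar+90-y+90)%180-90)
    print('t',s['time_s'],'tcp',np.round(s['tcp_pos'],4),'bar yaw',round(y-90,2),'d tool cm',np.round(R.T@d*100,2),'turn',round(turn,2),'j6',s['joints'][5],'F',np.round(s['wrist_force'],1),'w',s['gripper_width'],s['gripper_force'],'z',np.round(R[:,2],4))
E
python3 -c "
from h import *
go([.4715,.189,.054],15.3)"
```

```text
t 2.0333 tcp [0.4558 0.158  0.2406] bar yaw 15.16 d tool cm [-2.35  2.58 18.66] turn -0.14 j6 -113.29623687780024 F [-0.3  0.1 -0.2] w 0.6329705053799266 0.0 z [-1.2e-03 -7.0e-04 -1.0e+00]
```

```bash
python3 -c "
from h import *
print(sense()['joints'])"
```

```text
[ 3.84622864e+01  8.11344690e+00 -1.88730740e+01 -1.19674345e-02
 -6.30914739e+01 -1.13296237e+02]
```

Call:
step_arm:
  targets: "-1.4 1.6 3 0; -0.95 0.98 4 0; 0 0 4 0; 0 0 3 0; 0 0 0 0; 0 0 0 0"

```text
time_s: 2.53
tcp_pos: [0.4712, 0.1862, 0.1013]
ee_rot: [[-0.966, -0.259, -0.003], [-0.259, 0.966, -0.003], [0.003, -0.002, -1.0]]
wrist_force: [1.0, 0.1, 0.0]
gripper_width: 0.634
gripper_force: 0.0
```

```bash
python3 -c "
from h import *
go([.4715,.189,.054],15.3)
cap('side','side2.png')
s=cv2.imread('pics/side2.png')
cv2.imwrite('pics/z2.png',cv2.resize(s[210:310,290:390],None,fx=6,fy=6,interpolation=cv2.INTER_CUBIC))
"
```

```text
t 2.5333 tcp [0.4712 0.1862 0.1013] bar yaw 14.99 d tool cm [-0.12  0.27  4.73] turn -0.31 j6 -114.99461438999008 F [1.  0.1 0. ] w 0.6340219928281198 0.0 z [-0.0025 -0.0027 -1.    ]
```

View pics/z2.png

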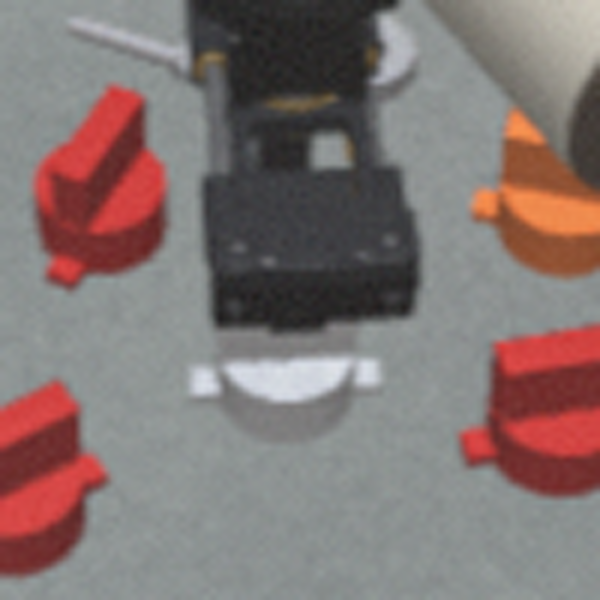

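The side crop shows the fingers straddling the grey lid's bar. The near finger is centred at about column 313 of the crop and the lid's lugs at about 287, so I'll check that by projection.

```bash
python3 -c "
from h import *
c=cap('side');s=sense();R=np.array(s['ee_rot']);p=np.array(s['tcp_pos'])
f=lambda q:np.round((proj(c,q)+.5-[290,210])*6,1)
print('finger tip back',f(p+R@[0,.0425,.019]),f(p+R@[.0095,.0425,.019]),f(p+R@[-.0095,.0425,.019]))
print('finger pad top at body',f(p+R@[0,.0375,-.051]),'body corners',f(p+R@[.0375,.095,-.051]),f(p+R@[-.0375,.095,-.051]))
L=np.array([.4715,.189,0]);u=np.array([np.cos(np.radians(15.3)),np.sin(np.radians(15.3)),0])
print('lugs',f(L+.04*u+[0,0,.01]),f(L-.04*u+[0,0,.01]))
"
```

```text
finger tip back [294.3 344.2] [318.3 342.9] [270.3 345.4]
finger pad top at body [296.8 218.7] body corners [413.9 334.1] [207.5 345. ]
lugs [192.5 382. ] [379.4 370.9]
```

The dark block is the gripper's body, and it projects where expected, so the alignment is good. I'll descend and grip.

Call:
step_arm:
  targets: "-0.1 0.25 1.5 0; 0 0 1.5 0; 0 0 1.2 0; 0 0 0.5 0; 0 0 0 0; 0 0 0 0"

```text
time_s: 3.13
tcp_pos: [0.473, 0.1909, 0.0565]
ee_rot: [[-0.966, -0.26, 0.003], [-0.26, 0.966, 0.002], [-0.003, 0.001, -1.0]]
wrist_force: [0.0, -0.3, 1.1]
gripper_width: 0.631
gripper_force: 0.0
```

Call:
step_arm:
  targets: "0 0 0 0; 0 0 0 0; 0 0 0 0; 0 0 0 0; 0 0 0 0; 0 0 0 0; 0 0 0 0; 0 0 0 0"
  claw: 0.5

```text
time_s: 3.8
tcp_pos: [0.4721, 0.1903, 0.0548]
ee_rot: [[-0.966, -0.259, -0.0], [-0.259, 0.966, -0.0], [0.0, -0.0, -1.0]]
wrist_force: [0.9, 0.6, 0.8]
gripper_width: 0.203
gripper_force: 30.0
```

```bash
python3 -c "
from h import *
go([.4715,.189,.054],15.3)"
```

```text
t 3.8 tcp [0.4721 0.1903 0.0548] bar yaw 15.03 d tool cm [ 0.09 -0.11  0.08] turn -0.27 j6 -115.22267821167827 F [0.9 0.6 0.8] w 0.20283282021465135 29.999970593489707 z [-1.e-04 -2.e-04 -1.e+00]
```

Call:
step_arm:
  targets: "0 0 -2 0; 0 0 -3.5 0; 0 0 -4 0; 0 0 -4 -6.5; 0 0 -3.5 -7; 0 0 0 -7; 0 0 0 -7; 0 0 0 -7; 0 0 0 -7; 0 0 0 -7; 0 0 0 -7; 0 0 0 -7"

```text
time_s: 4.8
tcp_pos: [0.4714, 0.1901, 0.224]
ee_rot: [[-0.21, -0.978, -0.002], [-0.978, 0.21, -0.001], [0.001, 0.002, -1.0]]
wrist_force: [-0.5, -0.6, -1.1]
gripper_width: 0.203
gripper_force: 30.0
```

Call:
step_arm:
  targets: "0 0 0 -7; 0 0 0 -7; 0 0 0 -7; 0 0 0 -7; 0 0 0 -5; 0 0 0 0"

```text
time_s: 5.3
tcp_pos: [0.4715, 0.1901, 0.2241]
ee_rot: [[0.352, -0.936, -0.002], [-0.936, -0.352, -0.001], [-0.0, 0.002, -1.0]]
wrist_force: [-0.1, -0.2, -2.1]
gripper_width: 0.204
gripper_force: 30.0
```

```bash
python3 -c "
from h import *
go([.481,-.2165,.20],110.7)"
```

```text
t 5.3 tcp [0.4715 0.1901 0.2241] bar yaw -249.4 d tool cm [38.39 13.41  2.43] turn -0.1 j6 -19.642151529226172 F [-0.1 -0.2 -2.1] w 0.20410804116847858 29.99808071181178 z [-1.5e-03 -6.0e-04 -1.0e+00]
```

Call:
step_arm:
  targets: "2 0.7 0 0; 3.5 1.2 0 0; 3.7 1.3 0 0; 3.7 1.3 0 0; 3.7 1.3 0 0; 3.7 1.3 0 0; 3.7 1.3 0 0; 3.7 1.3 0 0; 3.7 1.3 0.5 0; 3.5 1.2 1 0; 2.5 0.9 1 0; 1 0.3 0 0"

```text
time_s: 6.3
tcp_pos: [0.4792, -0.2188, 0.1971]
ee_rot: [[0.344, -0.939, -0.005], [-0.939, -0.344, 0.001], [-0.003, 0.005, -1.0]]
wrist_force: [-0.6, -0.1, -2.1]
gripper_width: 0.205
gripper_force: 30.0
```

Call:
step_arm:
  targets: "0 0 0 0; 0 0 0 0; 0 0 0 0"

```text
time_s: 6.55
tcp_pos: [0.4814, -0.2155, 0.2001]
ee_rot: [[0.351, -0.936, 0.0], [-0.936, -0.351, 0.0], [-0.0, -0.001, -1.0]]
wrist_force: [0.4, -0.1, -1.3]
gripper_width: 0.207
gripper_force: 30.0
```

```bash
python3 -c "
from h import *
go([.481,-.2165,.175],110.7)
c=cap('top','top3.png')['frame'];s=cap('side','side3.png')['frame']
z=lambda i,u,v:cv2.resize(i[v-35:v+35,u-28:u+28],None,fx=7,fy=7,interpolation=cv2.INTER_CUBIC)
cv2.imwrite('pics/z3.png',np.hstack([z(c,403,218),z(s,358,150)]))
"
```

```text
t 6.55 tcp [ 0.4814 -0.2155  0.2001] bar yaw -249.47 d tool cm [0.08 0.08 2.51] turn -0.17 j6 27.024166134816266 F [ 0.4 -0.1 -1.3] w 0.20689346493268226 30.000066147185862 z [ 5.e-04  2.e-04 -1.e+00]
```

View pics/z3.png

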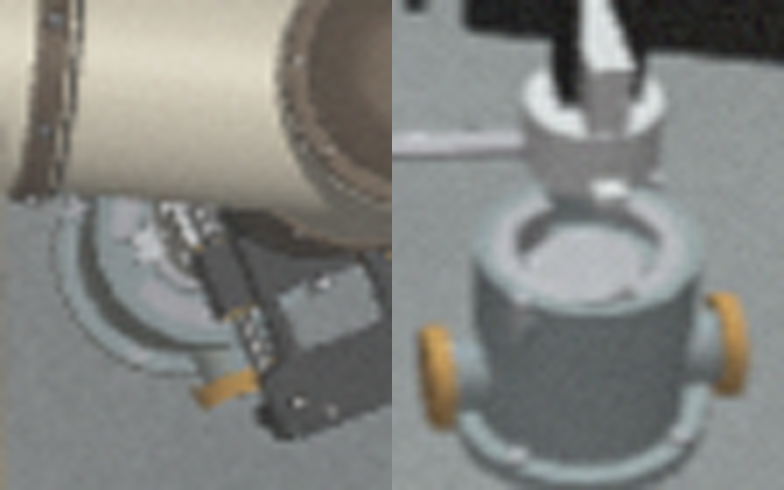

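Right half (side view): the lid hangs above the mouth with its plug spanning columns 522–665 and its near lug at (608,188). The pot's rim spans about 475–700, and the near slot is near (625,292). I'll compare these with projections.

```bash
python3 -c "
from h import *
c=cap('side');s=sense();p=np.array(s['tcp_pos'])
f=lambda q:np.round((proj(c,q)+.5-[330,115])*7+[392,0],1)
th=np.radians(np.arange(0,360,3));ring=lambda o,R,z:np.array([f([o[0]+R*np.cos(a),o[1]+R*np.sin(a),z]) for a in th])
for n,o,R,z in(('plugtop',p,.0295,p[2]-.022),('plugbot',p,.0295,p[2]-.0515),('rim',(.481,-.2165),.05,.1),('hole',(.481,-.2165),.032,.1)):
    q=ring(o,R,z);print(n,q.min(0),q.max(0))
a=np.radians(110.6);u=np.array([np.cos(a),np.sin(a)])
for b in(-.007,.007): print('lug tip top',f([*(p[:2]+.04*u+b*np.array([-u[1],u[0]])),p[2]-.044]),f([*(p[:2]+.04*u+b*np.array([-u[1],u[0]])),p[2]-.051]))
for k in(1,-1): print('slot ends',f([.481+k*.042*u[0],-.2165+k*.042*u[1],.1]))
a-=np.pi/4;print('pip',[f([.481+k*.054*np.cos(a),-.2165+k*.054*np.sin(a),.105]) for k in(1,-1)])
"
python3 - <<'E'
import cv2,numpy as np
i=cv2.imread('pics/side3.png')
cv2.imwrite('pics/z4.png',cv2.resize(i[125:175,335:385],None,fx=12,fy=12,interpolation=cv2.INTER_CUBIC))
E
```

```text
plugtop [526.3  56.6] [666.8 136.4]
plugbot [524.1 114.3] [662.4 194.7]
rim [475.7 177.4] [704. 315.]
hole [516.6 201.1] [662.7 289.1]
lug tip top [598.3 195.8] [597.5 209.5]
lug tip top [631.2 192.3] [630.3 206. ]
slot ends [610.7 302.6]
slot ends [569.4 188.7]
pip [array([522. , 297.3]), array([655.2, 175.8])]
```

View pics/z4.png

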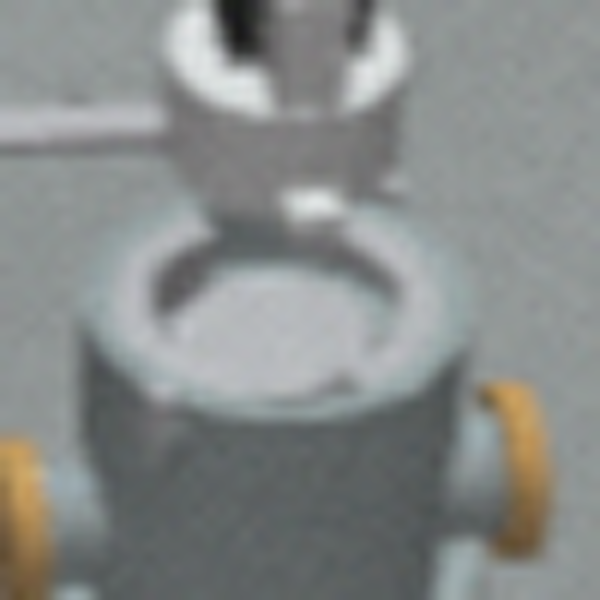

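Lid and pot are both offset from prediction by the same amount, so they are aligned to about 1 mm. I'll descend gently and watch the force.

Call:
step_arm:
  targets: "0.08 0.08 1 0.2; 0 0 1.2 0; 0 0 1 0; 0 0 0.8 0; 0 0 0 0; 0 0 0.2 0; 0 0 0.2 0; 0 0 0.2 0; 0 0 0 0; 0 0 0 0"

```text
time_s: 7.53
tcp_pos: [0.4809, -0.2174, 0.154]
ee_rot: [[0.347, -0.938, 0.0], [-0.938, -0.347, -0.0], [0.0, -0.0, -1.0]]
wrist_force: [0.3, -0.3, -1.4]
gripper_width: 0.207
gripper_force: 30.0
```

```bash
python3 -c "
from h import *
go([.481,-.2165,.1318],110.7);print(sense()['moment'])"
```

```text
t 7.5333 tcp [ 0.4809 -0.2174  0.154 ] bar yaw -249.67 d tool cm [-0.08 -0.04  2.22] turn -0.37 j6 27.024279201370465 F [ 0.3 -0.3 -1.4] w 0.2066829061185251 29.99984165187925 z [ 4.e-04 -1.e-04 -1.e+00]
[0.00210279 0.1103412  0.02923525]
```

Call:
step_arm:
  targets: "-0.05 0 0.2 -0.4; 0 0 0.2 0; 0 0 0.2 0; 0 0 0 0; 0 0 0 0"

```text
time_s: 7.95
tcp_pos: [0.4805, -0.2169, 0.1476]
ee_rot: [[0.354, -0.935, -0.0], [-0.935, -0.354, 0.0], [-0.0, 0.0, -1.0]]
wrist_force: [0.1, -0.4, -1.5]
gripper_width: 0.199
gripper_force: 30.0
```

```bash
python3 -c "
from h import *
go([.481,-.2165,.1318],110.7);print(sense()['moment'])"
```

```text
t 7.95 tcp [ 0.4805 -0.2169  0.1476] bar yaw -249.27 d tool cm [-0.02 -0.06  1.58] turn 0.03 j6 27.374949630280238 F [ 0.1 -0.4 -1.5] w 0.19900299110410816 29.999970118515193 z [-4.e-04  0.e+00 -1.e+00]
[-0.02347186  0.15866372 -0.01774669]
```

No contact force so far: the lugs are 4 mm into the slots. I'll push on against the spring.

Call:
step_arm:
  targets: "0 0 0.2 0; 0 0 0.2 0; 0 0 0.2 0; 0 0 0.2 0; 0 0 0 0; 0 0 0 0"

```text
time_s: 8.45
tcp_pos: [0.4808, -0.2169, 0.1403]
ee_rot: [[0.354, -0.935, 0.001], [-0.935, -0.354, -0.0], [0.0, -0.0, -1.0]]
wrist_force: [-2.1, 0.2, 3.5]
gripper_width: 0.207
gripper_force: 30.0
```

Call:
step_arm:
  targets: "0 0 0.2 0; 0 0 0.2 0; 0 0 0.2 0; 0 0 0.1 0; 0 0 0 0; 0 0 0 0"

```text
time_s: 8.95
tcp_pos: [0.4808, -0.2169, 0.1333]
ee_rot: [[0.354, -0.935, 0.0], [-0.935, -0.354, -0.0], [0.0, -0.0, -1.0]]
wrist_force: [-1.8, 1.1, 6.8]
gripper_width: 0.208
gripper_force: 30.0
```

```bash
python3 -c "
from h import *
go([.481,-.2165,.1318],110.7);print(sense()['moment'])"
```

```text
t 8.95 tcp [ 0.4808 -0.2169  0.1333] bar yaw -249.25 d tool cm [-0.03 -0.03  0.15] turn 0.05 j6 27.37448599929118 F [-1.8  1.1  6.8] w 0.2077889362664052 30.00068098772317 z [ 5.e-04 -3.e-04 -1.e+00]
[0.55369323 0.8207423  0.04123541]
```

Call:
step_arm:
  targets: "0 0 0.1 0; 0 0 0.1 0; 0 0 0.05 0; 0 0 0 0; 0 0 0 0"

```text
time_s: 9.37
tcp_pos: [0.4808, -0.2169, 0.1318]
ee_rot: [[0.355, -0.935, 0.001], [-0.935, -0.355, -0.001], [0.001, -0.0, -1.0]]
wrist_force: [-3.3, 3.3, 12.0]
gripper_width: 0.205
gripper_force: 30.0
```

```bash
python3 -c "
from h import *
go([.481,-.2165,.1318],110.7);print(sense()['moment'])"
```

```text
t 9.3667 tcp [ 0.4808 -0.2169  0.1318] bar yaw -249.23 d tool cm [-0.03 -0.03 -0.  ] turn 0.07 j6 27.372363126668827 F [-3.3  3.3 12. ] w 0.20521685918497581 30.0023231562227 z [ 7.e-04 -6.e-04 -1.e+00]
[ 0.94903981  1.21273153 -0.05958287]
```

Seated, with the TCP at 0.1318 and about 13 N. Now I turn clockwise.

Call:
step_arm:
  targets: "0 0 0 3; 0 0 0 4; 0 0 0 4; 0 0 0 4; 0 0 0 4; 0 0 0 0"

```text
time_s: 9.87
tcp_pos: [0.4814, -0.217, 0.1318]
ee_rot: [[0.029, -1.0, 0.002], [-1.0, -0.029, -0.001], [0.001, -0.002, -1.0]]
wrist_force: [-1.8, 3.4, 11.1]
gripper_width: 0.201
gripper_force: 30.0
```

```bash
python3 -c "
from h import *
go([.481,-.2165,.1318],65.6);print(sense()['moment'])"
```

```text
t 9.8667 tcp [ 0.4814 -0.217   0.1318] bar yaw -268.35 d tool cm [-0.06  0.04 -0.  ] turn 26.05 j6 8.244069179766749 F [-1.8  3.4 11.1] w 0.20106034442640658 30.011617625132203 z [ 0.002 -0.001 -1.   ]
[ 0.76658227  0.87147407 -0.06844695]
```

Call:
step_arm:
  targets: "0 0 0 4; 0 0 0 4; 0 0 0 4; 0 0 0 4; 0 0 0 4; 0 0 0 4; 0 0 0 2; 0 0 0 0; 0 0 0 0; 0 0 0 0"

```text
time_s: 10.7
tcp_pos: [0.4817, -0.2171, 0.1318]
ee_rot: [[-0.41, -0.912, 0.003], [-0.912, 0.41, -0.001], [-0.0, -0.003, -1.0]]
wrist_force: [-2.3, 1.9, 10.4]
gripper_width: 0.198
gripper_force: 30.0
```

```bash
python3 -c "
from h import *
go([.481,-.2165,.1318],65.6);print(sense()['moment'])
c=cap('top','top5.png')['frame'];s=cap('side','side5.png')['frame']
z=lambda i,u,v:cv2.resize(i[v-25:v+25,u-25:u+25],None,fx=8,fy=8,interpolation=cv2.INTER_CUBIC)
cv2.imwrite('pics/z5.png',np.hstack([z(c,403,218),z(s,358,148)]))
"
```

```text
t 10.7 tcp [ 0.4817 -0.2171  0.1318] bar yaw 65.78 d tool cm [-0.02  0.09  0.  ] turn 0.18 j6 -17.627780085152988 F [-2.3  1.9 10.4] w 0.19802333498160157 30.008746250532568 z [ 0.0027 -0.001  -1.    ]
[ 0.73617206  0.70784579 -0.05510111]
```

View pics/z5.png

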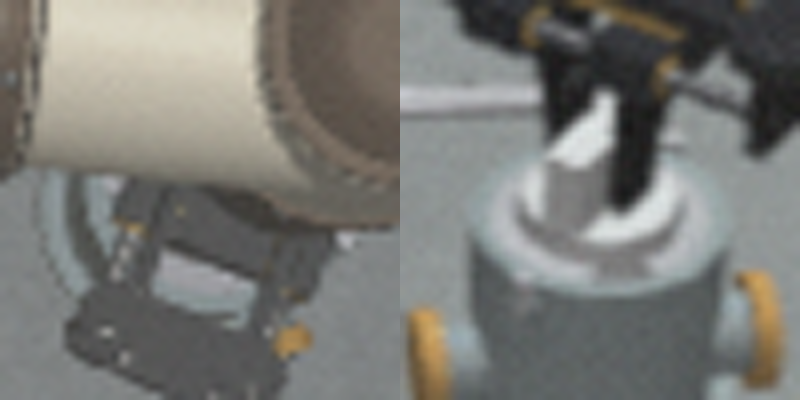

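The lid is sunk in the mouth and its bar points at the near pip, at about (520,298). I'll press slightly more for margin, then check.

Call:
step_arm:
  targets: "0 0 0.08 0.2; 0 0 0 0; 0 0 0 0; 0 0 0 0; 0 0 0 0"

```text
time_s: 11.22
tcp_pos: [0.4817, -0.2171, 0.1318]
ee_rot: [[-0.413, -0.911, 0.003], [-0.911, 0.413, -0.001], [0.0, -0.003, -1.0]]
wrist_force: [-2.9, 2.8, 14.4]
gripper_width: 0.207
gripper_force: 30.0
```

```bash
python3 -c "
from h import *
go([.481,-.2165,.1318],65.6)
if sense()['tcp_pos'][2]>.1305: print(r.finish_job())
"
```

```text
t 11.2167 tcp [ 0.4817 -0.2171  0.1318] bar yaw 65.63 d tool cm [-0.02  0.09 -0.  ] turn 0.03 j6 -17.80285077361539 F [-2.9  2.8 14.4] w 0.20699261872467795 30.021329561714083 z [ 0.0028 -0.0014 -1.    ]
the job is handed in; nothing more can be done
None
```

The job is handed in at 11.2 s: the lid is pressed fully down in the pot, turned 45° clockwise with its bar at the pips and never near the lock, and still gripped.

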